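# Lay the tall shoe-care case down on the drawer unit

## Robot

A 7-joint arm with a two-finger parallel gripper is mounted at the origin on the work surface. World frame = base frame: x ahead of the robot, y to its left, z up, the work surface at z = 0. Lengths are in mm, angles in rad, forces in N, time in s.
With the tool pointing down it reaches from about 350 to 900 mm from the base axis. Payload 19.9 kg.
Tool frame: the origin (TCP) lies at the very end of the fingers, on their centre line; the grasp point (between the pads) lies 19 mm behind it; z points along the fingers, y is the line along which they close (so a half turn about z gives the same grasp; the last joint's range is limited). The gripper opens to 85 mm and grips with 20 to 120 N. Pads are 22 mm wide; open, the fingers measure 114 mm over their backs; the gripper's body (76 mm by 85 mm) begins 54 mm behind the grasp point. The pads swing forward as they close: fully open they stand 13 mm farther back than shut.
Start: joints at [1.129, 0.417, -0.01, 1.614, 0.005, 1.111, -0.053], TCP at [243.265, -575.694, 231.26] pointing down, gripper open.
Joint ranges: [-2.81, 2.81], [-0.39, 2.02], [-1.27, 1.25], [0.06, 2.57], [-1.19, 4.33], [0.19, 2], [-2.82, 2.82]. Speed limits (rad/s): [1.89, 1.89, 2.39, 2.39, 3.01, 3.01, 3.01].

## Interface

Orientations are given as a unit quaternion [x, y, z, w].
In Python, from plant import readout, eyes, order, search_frame, silhouettes, pinpoint gives the robot as it stands. The module is installed in compiled form; this text tells all that it offers.
- The arm moves only by the shell command python3 -m handwheel 'ROWS' [FORCE]. ROWS is JSON, a list of rows, each a list of 3 entries, a list of its own where there are three numbers: the shift along the tool's x, y, z in mm, then the turn, a rotation vector about the tool's x, y, z in rad, then the finger opening in mm, from 0 to 85.4. In form: [[[tx, ty, tz], [wx, wy, wz], jaw], ...]. A call has 1 to 20 rows; each row is the pose to reach, as a shift and turn from the pose commanded when the call began, along the tool's axes at that moment; what a row does not reach only later rows make up. A row lasts 1/12 s, in which the tool goes at most 41.7 mm and 7.16 degrees, less where a joint would pass 70% of its speed; a pose out of reach is approached as far as the arm can. A call with a gripper value outside its range is refused whole. The fingers move at their own pace and stop on an object; FORCE is the grip in N (left out, the last holds). Time passes only in rows, so rows that repeat a pose let the fingers close. It gives the time, the measured TCP pose, the force, the opening and the grip force at its end, in the units of the state.
- readout.sense(): the state, without advancing time (a new reading comes with each control period).
- eyes.camera(name): name is "scene" or "top" or "wrist"; returns the picture (420x560x3 uint8, red, green, blue); there is no depth.
- eyes.calibration(name): a dict with "mtx" (3x3 intrinsics, pixels), "world_to_cam" (4x4, takes a point from world to camera coordinates). Camera axes: x right, y up, looking along -z (the intrinsics and any distortion apply to the point x, -y, -z); pixel columns grow to the right and rows downward; lengths in mm; the calibration is good to about 2 mm. A picture is of the moment at which its call begins: read the wrist's pose just before it. calibration takes no time and is no camera call; for the wrist camera it gives the pose at the moment of the call.
- order.job_done(): hands the job in; it is judged then, once.
Trained networks look in the newest picture that a camera, given by its name, has taken for a name from the list of things; names that differ only in an ending like _2 or _b are one class to them, and where a whole thing is asked for, a point or a joint stands for the part that bears it (a point fixed in the world has none). Each returns a list of dicts, best first, with "score" (0 to 1); they miss things now and then, are a little off and sometimes report something else, mostly with a low value. They report only what shows in the picture. A call takes as long as a camera call. They do not tell look-alikes from the thing itself.
- search_frame(camera, query): "uv" ([column, row] in pixels, amid what is visible of it).
- silhouettes(camera, query): "mask" (420x560 bool, what is visible of it) and "uv" ([column, row] in pixels, amid what is visible of it).
- pinpoint(camera, query): "uv" ([column, row] in pixels: a listed point, or the origin of a listed thing).
The state is a dict: "t": time; "q": joint angles; "joint_velocities": joint speeds; "effort": joint torques, N m; "eef_pos": TCP position; "eef_rot": TCP orientation; "wrist_force": force on the tool from outside, world axes, zero at the start; "wrist_torque": the same for the moment, N m; "finger_gap": finger opening in mm; "grasp_force": force on a finger pad.
Only numpy, scipy, OpenCV 4.12 (cv2) and the standard library are available. Lean on these libraries where they do the work, as an engineer would, in place of code of your own. Each camera call takes 0.05 s, during which the arm holds its last target. There are 200 camera calls.

## Task

The taller of the two frosted cases standing in front of the low smoked-plastic drawer unit is to be stored lying down on the unit. Tip it away from you until it leans on the unit's front top edge with its foot still on the shelf and let go; then take hold of it again in its lower half and finish the tip, so that it ends lying flat on top of the unit, cap to the back, pointing straight back, with its foot at or just behind the front edge, and let go. Leave the shorter case standing where it is.

Things in the scene. Friction and masses are not known exactly. Their poses are not given: they have to be found in the camera images.
- tall_case: tall closed frosted case with grey foot and cap, 240 mm tall, 36 mm (its x) by 46 mm (its y), 0.3 kg, centre of mass 87 mm from the foot. Origin: centre of the foot's underside; z up to the cap, x towards the unit (within 3 deg). Stands 90 to 110 mm clear of the unit; tipped about its foot's edge it leans at 50 to 56 deg from upright on the unit's edge, 115 to 135 mm up its side, and stays there
- short_case: the shorter case, 150 mm tall, otherwise the same look, section, origin and axes; it stands about 180 mm to the left or right of the tall one and is to be left alone
- drawer_unit: low drawer unit of smoked plastic, fixed, 300 mm deep (x), 340 mm wide (y), 75 mm high, flat bare top. Origin: centre of its underside; x points to its back, so the front face is at x = -150 mm and the front top edge runs along y there, 75 mm up. Two round knobs, 22 mm across, stand 16 mm out of the front at y = -84 and +84 mm, 34 mm up
Things that resemble listed ones, but are neither listed nor needed, are in the scene too. What is shaped like the tall_case but pink or yellow is not meant.

How it is judged (in metres and radians):
On the way, in this order (a step that is already met when the one before it is completed fails the run):
1. the tall case leans on the drawer unit's edge (25 to 70 degrees from upright), its foot on the shelf, let go and still (angle between tall_case's own z axis and vertical between 0.44 and 1.25 rad and linear speed of tall_case below 0.02 m/s and angular speed of tall_case below 0.15 rad/s and height (world z) of tall_case below 0.03 m and contact force between tall_case and drawer_unit above 0.1 N and contact force between the fingers and tall_case below 0.05 N), for 0.2 s.
2. it is held between the fingers in its lower half (within 125 mm of the foot) (contact force between the fingers and tall_case above 2 N and distance between the grasp point and tall_case below 0.125 m), for 0.1 s.
At the end, for the whole second after the job is handed in: The tall case lies flat (8 deg) on the drawer unit, cap to the back, straight within 15 deg, foot from 20 mm over the front edge to 75 mm behind it, not over the sides, still and let go; the shorter case stands within 30 mm of its start (angle between tall_case's own z axis and vertical between 1.43 and 1.71 rad and height (world z) of tall_case between 0.083 and 0.107 m and x of tall_case in the frame of drawer_unit between -0.17 and -0.075 m and y of tall_case in the frame of drawer_unit between -0.145 and 0.145 m and angle between the z axis of tall_case and the x axis of drawer_unit, either way round below 0.26 rad and contact force between tall_case and drawer_unit above 0.5 N and contact force between the fingers and tall_case below 0.05 N and linear speed of tall_case below 0.02 m/s and angular speed of tall_case below 0.15 rad/s and distance of short_case from where it was at the start of the episode below 0.03 m and angle between short_case's own z axis and vertical below 0.1 rad); the robot touches nothing.
It fails at once if the shorter case is shoved more than 30 mm or tipped (distance of short_case from where it was at the start of the episode above 0.03 m or angle between short_case's own z axis and vertical above 0.2 rad).
It also fails if it takes over 42 s, if anything falls off the work surface, if the arm or the gripper's body presses on something with over 40 N, if the wrist force passes 120 N, or if a joint passes its speed limit or range.

## Working session

There is one attempt and no reset: what is moved stays moved. The work goes in short steps, Python scripts to look and compute and a shell command to move; the robot and the scene stay as the last step left them, time stands still between calls to the robot, and variables do not carry over. Pictures are saved under pics/ and viewed, at most 10 in all, crops included, and the job is handed in when it is done.

```bash
mkdir -p pics
cat > h.py <<'E'
import numpy as np, cv2
from plant import readout, eyes, order, search_frame, silhouettes, pinpoint
from scipy.spatial.transform import Rotation as R
def ray(cal,uv):
    K=np.array(cal["mtx"]);T=np.array(cal["world_to_cam"])
    d=np.linalg.inv(K)@np.array([uv[0],uv[1],1.]); d=np.array([d[0],-d[1],-d[2]])
    Rm=T[:3,:3]; return -Rm.T@T[:3,3], Rm.T@d
def onz(cal,uv,z):
    o,d=ray(cal,uv); return o+d*(z-o[2])/d[2]
def proj(cal,p):
    K=np.array(cal["mtx"]);T=np.array(cal["world_to_cam"])
    c=T[:3,:3]@np.array(p,float)+T[:3,3]; q=K@np.array([c[0],-c[1],-c[2]]); return q[:2]/q[2]
E
python3 - <<'E'
from h import *
ims=[]
for c in ["scene","top"]:
    im=eyes.camera(c); cv2.imwrite(f"pics/{c}0.png",im[:,:,::-1]); cal=eyes.calibration(c)
    for q in ["tall_case","short_case","drawer_unit"]:
        for r in pinpoint(c,q)[:4]: print(c,q,"pin",r["score"],r["uv"],onz(cal,r["uv"],0).round(0))
    print(c,eyes.calibration(c).keys(), ray(cal,[280,210])[0])
s=readout.sense(); print(s["t"],s["eef_pos"],R.from_quat(s["eef_rot"]).as_matrix().round(3))
E
```

```text
scene tall_case pin 0.9 [211.2, 230.8] [ 509. -168.    0.]
scene tall_case pin 0.78 [142.7, 240.4] [ 432. -263.    0.]
scene short_case pin 0.71 [270.9, 178.3] [496.  12.   0.]
scene short_case pin 0.6 [364.0, 267.7] [770. -64.   0.]
scene drawer_unit pin 0.64 [364.7, 268.6] [772. -65.   0.]
scene dict_keys(['mtx', 'world_to_cam']) [1025.69727718 -585.45582482  679.25655173]
top tall_case pin 0.85 [342.0, 272.3] [ 517. -174.    0.]
top tall_case pin 0.8 [385.6, 314.2] [ 439. -257.    0.]
top tall_case pin 0.74 [342.2, 315.0] [ 437. -175.    0.]
top short_case pin 0.71 [244.1, 277.2] [506.  11.   0.]
top drawer_unit pin 0.92 [287.0, 140.7] [769. -67.   0.]
top dict_keys(['mtx', 'world_to_cam']) [565.19645162 -44.17934938 881.16755673]
0.4 [ 243.23827568 -575.66670796  231.17950366] [[ 0.921  0.389 -0.   ]
 [ 0.389 -0.921  0.   ]
 [-0.    -0.    -1.   ]]
```

View pics/scene0.png

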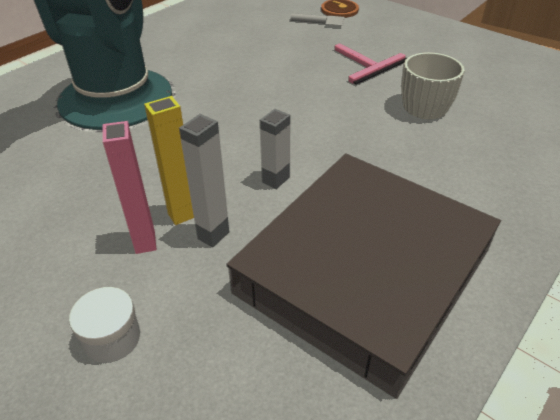

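View pics/top0.png

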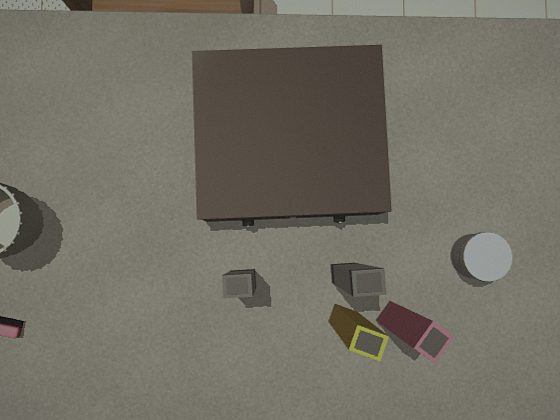

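The grey frosted case at scene (205,180) / top (368,282) is the target: it is tall and grey. The yellow one (scene 170,160) and the pink one (130,190) are the wrong colour. The short case is at scene (276,150). Next I fit poses from the masks and take a crop to confirm.

```bash
cat >> h.py <<'E'
from scipy.optimize import minimize
def boxmask(cal,x,y,yaw,dims,z0=0):
    c,s=np.cos(yaw),np.sin(yaw); P=[]
    for i in(-.5,.5):
        for j in(-.5,.5):
            for k in(0,1):
                a,b=i*dims[0],j*dims[1]; P.append(proj(cal,[x+c*a-s*b,y+s*a+c*b,z0+k*dims[2]]))
    h=cv2.convexHull(np.array(P,np.float32)); m=np.zeros((420*4,560*4),np.uint8)
    cv2.fillConvexPoly(m,np.round(h*4+1.5).astype(np.int32),1); return cv2.resize(m.astype(np.float32),(560,420),interpolation=cv2.INTER_AREA)
def fit(obs,p0,dims):
    def f(p): 
        e=0
        for cal,m in obs:
            b=boxmask(cal,p[0],p[1],p[2]/100,dims); e+=1-np.minimum(b,m).sum()/np.maximum(b,m).sum()
        return e
    r=minimize(f,p0,method="Nelder-Mead",options=dict(initial_simplex=[p0,[p0[0]+8,p0[1],p0[2]],[p0[0],p0[1]+8,p0[2]],[p0[0],p0[1],p0[2]+8]],maxiter=150))
    return r.x[0],r.x[1],np.degrees(r.x[2]/100),r.fun
E
python3 - <<'E'
from h import *
D={"tall_case":(36,46,240),"short_case":(36,46,150),"drawer_unit":(300,340,75)}
for q in D:
    for c in["top","scene"]:
        im=eyes.camera(c);cal=eyes.calibration(c)
        for r in silhouettes(c,q)[:4]:
            m=r["mask"].astype(np.float32)
            if m.sum()<150 or r["score"]<.3: continue
            col=im[r["mask"]].mean(0).round()
            g=onz(cal,r["uv"],0)
            for yaw0 in (0,45):
                if yaw0 and np.ptp(col)<30: continue
                print(q,c,round(r["score"],2),r["uv"],col,np.round(fit([(cal,m)],[g[0]-20 if q!="drawer_unit" else 770,g[1]+(20 if q!="drawer_unit" else 0),yaw0],D[q]),2))
im=eyes.camera("scene"); cv2.imwrite("pics/crop.png",cv2.resize(im[85:265,80:320,::-1],None,fx=3,fy=3,interpolation=cv2.INTER_CUBIC))
E
```

```text
tall_case top 0.97 [357.8, 330.3] [97. 90. 56.] [ 4.3450e+02 -1.7481e+02 -1.8590e+01  4.0000e-02]
tall_case top 0.97 [357.8, 330.3] [97. 90. 56.] [ 4.3434e+02 -1.7500e+02 -1.8270e+01  4.0000e-02]
tall_case top 0.82 [412.7, 329.5] [92. 67. 68.] [ 4.3543e+02 -2.6500e+02  5.6700e+00  1.9000e-01]
tall_case top 0.57 [357.9, 279.2] [81. 79. 73.] [ 5.1631e+02 -1.7556e+02  3.3200e+00  5.0000e-02]
tall_case scene 0.9 [130.9, 185.7] [127.  76.  86.] [ 4.3717e+02 -2.6193e+02 -2.9070e+01  1.5000e-01]
tall_case scene 0.9 [130.9, 185.7] [127.  76.  86.] [ 4.3783e+02 -2.6296e+02  5.4310e+01  3.0000e-02]
tall_case scene 0.79 [171.2, 156.0] [127. 108.  41.] [ 4.3428e+02 -1.7521e+02  4.2380e+01  9.0000e-02]
tall_case scene 0.79 [171.2, 156.0] [127. 108.  41.] [ 4.3619e+02 -1.7661e+02 -3.6240e+01  9.0000e-02]
tall_case scene 0.63 [206.0, 173.6] [99. 97. 91.] [ 5.1817e+02 -1.7339e+02  2.3600e+00  3.0000e-02]
short_case top 0.78 [237.6, 285.4] [92. 89. 83.] [5.0268e+02 1.3710e+01 2.5200e+00 4.0000e-02]
short_case scene 0.76 [272.5, 145.5] [92. 91. 86.] [ 5.0453e+02  1.5280e+01 -2.5340e+01  6.0000e-02]
drawer_unit top 0.63 [289.0, 130.7] [81. 72. 64.] [ 7.7059e+02 -7.0740e+01  2.9400e+00  1.0000e-02]
drawer_unit scene 0.97 [363.7, 265.0] [81. 72. 65.] [ 7.7271e+02 -6.8210e+01  2.9300e+00  1.0000e-02]
```

View pics/crop.png

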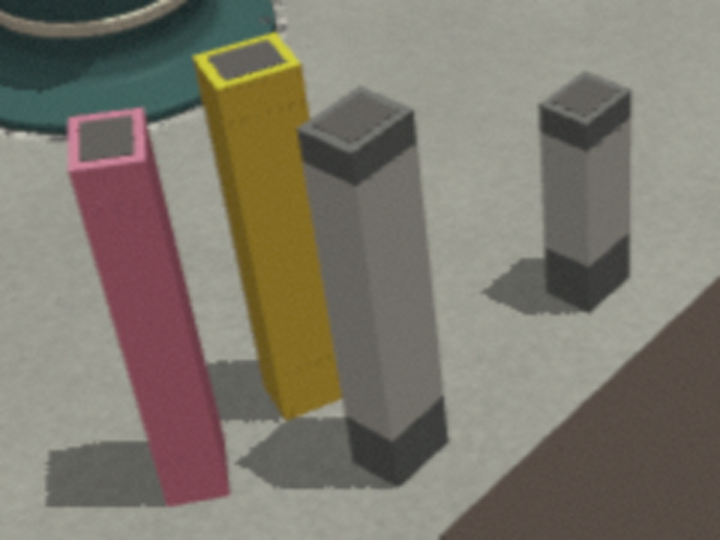

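The crop confirms it: the grey frosted case at scene (205,180) has a dark foot and cap and is clearly taller than the short one. The yellow and pink look-alikes stand behind and beside it. Fitted positions:
- **Case:** (517,-174.5), yaw 3°. Clearance to the unit is 91 mm, inside the stated 90–110 mm.
- **Unit:** (771.5,-69.5), yaw 2.9°.

```bash
cat >> h.py <<'E'
PSI=np.radians(3.0)
def Rt(a,psi=PSI): return R.from_euler("z",psi)*R.from_euler("x",np.pi)*R.from_euler("y",np.radians(a))
U=np.array([np.cos(PSI),np.sin(PSI),0])
def rows(poses,jaw,pos0=None,R0=None):
    s=readout.sense(); p0=np.array(s["eef_pos"]) if pos0 is None else pos0; R0=R.from_quat(s["eef_rot"]) if R0 is None else R0
    for g,a in poses:   # g = grasp point, a = tilt deg
        Rr=Rt(a); t=np.array(g)+Rr.apply([0,0,19])
        print(R0.inv().apply(t-p0).round(1).tolist(),(R0.inv()*Rr).as_rotvec().round(3).tolist(),jaw,"tcp",t.round())
def arc(th,base,h=220,d=18,lift=0):  # grasp point h above pivot plane, d behind pivot, after tip by th
    t=np.radians(th); piv=base+18*U
    return piv+U*(-d*np.cos(t)+h*np.sin(t))+np.array([0,0,h*np.cos(t)+d*np.sin(t)+lift])
E
python3 - <<'E'
from h import *
rows([((517,-174.5,340),30),((517,-174.5,220),30)],85)
E
```

```text
[417.2, -259.8, -92.3] [-0.091, 0.518, 0.339] 85 tcp [ 526. -174.  324.]
[417.2, -259.8, 27.7] [-0.091, 0.518, 0.339] 85 tcp [ 526. -174.  204.]
```

```bash
python3 -m handwheel '[[[0,0,-40],[0,0,0],85],[[0,0,-80],[0,0,0],85],[[0,0,-110],[0,0,0],85],[[417,-260,-92],[-0.091,0.518,0.339],85],[[417,-260,-92],[-0.091,0.518,0.339],85],[[417,-260,-92],[-0.091,0.518,0.339],85],[[417,-260,-92],[-0.091,0.518,0.339],85],[[417,-260,-92],[-0.091,0.518,0.339],85],[[417,-260,-92],[-0.091,0.518,0.339],85],[[417,-260,-92],[-0.091,0.518,0.339],85],[[417,-260,-92],[-0.091,0.518,0.339],85],[[417,-260,-92],[-0.091,0.518,0.339],85],[[417,-260,-92],[-0.091,0.518,0.339],85],[[417,-260,-92],[-0.091,0.518,0.339],85],[[417,-260,-92],[-0.091,0.518,0.339],85],[[417,-260,-92],[-0.091,0.518,0.339],85],[[417,-260,-92],[-0.091,0.518,0.339],85],[[417,-260,-92],[-0.091,0.518,0.339],85],[[417,-260,-92],[-0.091,0.518,0.339],85]]' 30
python3 - <<'E'
from h import *
rows([((517,-174.5,340),30),((517,-174.5,220),30)],85)
im=eyes.camera("scene"); cv2.imwrite("pics/s1.png",im[:,:,::-1])
print(readout.sense()["q"])
E
```

```text
t: 2.63
eef_pos: [525.8, -174.9, 323.3]
eef_rot: [0.966, 0.025, 0.259, -0.006]
wrist_force: [-0.7, 0.4, -0.0]
finger_gap: 85.4
grasp_force: 0.0
[0.8, -0.9, 0.2] [0.001, 0.0, -0.001] 85 tcp [ 526. -174.  324.]
[-59.2, -0.9, 104.1] [0.001, 0.0, -0.001] 85 tcp [ 526. -174.  204.]
[ 0.82272566 -0.01075032 -0.43378191  2.02243995 -0.3524637   0.67814033
 -0.90669705]
```

View pics/s1.png

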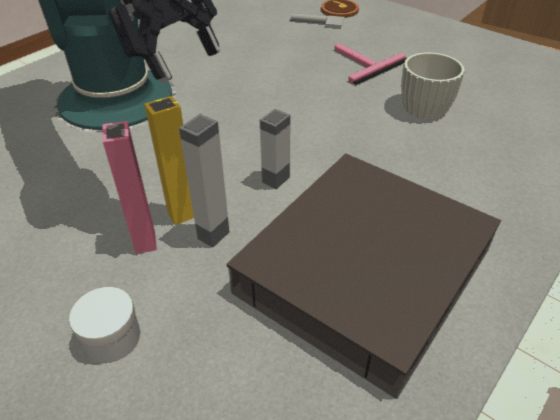

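The picture shows the fingers at (165,70) and (212,45), above the grey case's cap at (200,125). I descend and close.

```bash
python3 -m handwheel '[[[-15,-1,26],[0,0,0],85],[[-30,-1,52],[0,0,0],85],[[-45,-1,78],[0,0,0],85],[[-59,-1,104],[0,0,0],85],[[-59,-1,104],[0,0,0],85],[[-59,-1,104],[0,0,0],38],[[-59,-1,104],[0,0,0],38],[[-59,-1,104],[0,0,0],38],[[-59,-1,104],[0,0,0],38],[[-59,-1,104],[0,0,0],38],[[-59,-1,104],[0,0,0],38],[[-59,-1,104],[0,0,0],38]]' 30
python3 - <<'E'
from h import *
b=np.array([517,-174.5,0])
rows([(arc(t,b,lift=l),30-t) for t,l in [(0,2),(5,3),(10,3),(15,3),(20,3),(25,3),(30,3),(35,3),(40,3),(45,3),(48,3),(50,2)]],38)
E
```

```text
t: 3.68
eef_pos: [528.1, -173.5, 205.8]
eef_rot: [0.965, 0.026, 0.26, -0.006]
wrist_force: [0.0, -0.6, 8.3]
finger_gap: 45.8
grasp_force: 30.3
[-1.6, 0.5, -0.6] [0.002, -0.003, 0.001] 38 tcp [ 526. -174.  206.]
[14.3, 0.5, 7.5] [0.002, -0.09, 0.001] 38 tcp [ 544. -173.  207.]
[28.8, 0.5, 17.8] [0.002, -0.177, 0.001] 38 tcp [ 562. -172.  205.]
[42.4, 0.4, 29.3] [0.002, -0.265, 0.001] 38 tcp [ 579. -171.  202.]
[54.9, 0.4, 41.9] [0.002, -0.352, 0.001] 38 tcp [ 597. -170.  197.]
[66.2, 0.4, 55.6] [0.002, -0.439, 0.001] 38 tcp [ 613. -169.  191.]
[76.4, 0.4, 70.2] [0.002, -0.526, 0.001] 38 tcp [ 629. -169.  184.]
[85.2, 0.4, 85.6] [0.002, -0.614, 0.0] 38 tcp [ 645. -168.  175.]
[92.6, 0.4, 101.8] [0.002, -0.701, 0.0] 38 tcp [ 659. -167.  164.]
[98.6, 0.3, 118.5] [0.002, -0.788, 0.0] 38 tcp [ 673. -166.  153.]
[101.5, 0.3, 128.8] [0.002, -0.841, 0.0] 38 tcp [ 680. -166.  146.]
[102.6, 0.3, 136.5] [0.002, -0.875, 0.0] 38 tcp [ 685. -166.  139.]
```

```bash
python3 -m handwheel '[[[1,0.5,-1.5],[0,0,0],38],[[8.5,0.5,2.5],[0,-0.045,0],38],[[16,0.5,6.5],[0,-0.09,0],38],[[24,0.5,11.5],[0,-0.135,0],38],[[31,0.5,17],[0,-0.177,0],38],[[38,0.5,22.5],[0,-0.22,0],38],[[44.5,0.5,28.5],[0,-0.265,0],38],[[51,0.5,34.5],[0,-0.31,0],38],[[57,0.5,41],[0,-0.352,0],38],[[63,0.5,48],[0,-0.395,0],38],[[68,0.5,55],[0,-0.439,0],38],[[73.5,0.5,62],[0,-0.482,0],38],[[78.5,0.5,69],[0,-0.526,0],38],[[83,0.5,77],[0,-0.57,0],38],[[87,0.5,85],[0,-0.614,0],38],[[91,0.5,93],[0,-0.657,0],38],[[94.5,0.5,101],[0,-0.701,0],38],[[97.5,0.5,109],[0,-0.745,0],38],[[100.5,0.5,117.5],[0,-0.788,0],38],[[100.5,0.5,117.5],[0,-0.788,0],38]]'
python3 - <<'E'
from h import *
im=eyes.camera("scene"); cv2.imwrite("pics/s2.png",im[:,:,::-1]); s=readout.sense()
print(s["grasp_force"],s["wrist_force"], "tilt",np.degrees(np.arctan2(*(R.from_quat(s["eef_rot"]).apply([0,0,1])*[1,1,-1])[[0,2]])))
print(arc(45,np.array([517,-174.5,0]),lift=3)+Rt(-15).apply([0,0,19]))
b=np.array([517,-174.5,0])
rows([(arc(t,b,lift=l),30-t) for t,l in [(45,3),(48,3),(50,2)]],38)
E
```

```text
t: 5.35
eef_pos: [673.3, -164.9, 150.4]
eef_rot: [0.991, 0.027, -0.134, 0.003]
wrist_force: [0.3, 0.6, -2.9]
finger_gap: 45.6
grasp_force: 31.8
31.895428597927094 [ 0.65028598  0.21759436 -2.66171088] tilt -15.238661637919511
[ 672.70432773 -166.33988196  152.93882322]
[-0.8, 1.2, -1.7] [-0.0, 0.005, 0.001] 38 tcp [ 673. -166.  153.]
[8.5, 1.2, 3.4] [-0.0, -0.048, 0.001] 38 tcp [ 680. -166.  146.]
[14.9, 1.2, 8.1] [-0.0, -0.083, 0.001] 38 tcp [ 685. -166.  139.]
```

View pics/s2.png

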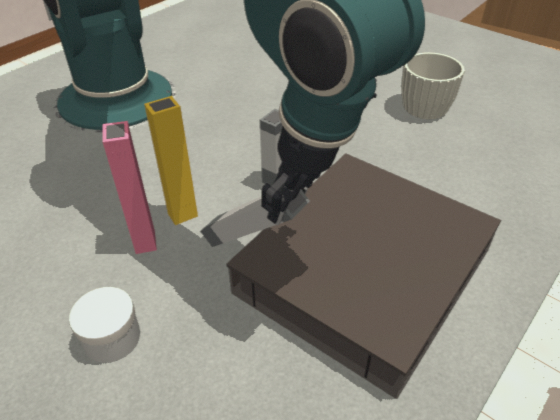

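The case is held at about 45°, its foot at (212,232) and cap in the fingers at (280,195). I finish the lean, release and retract.

```bash
python3 -m handwheel '[[[4,0,1],[0,-0.03,0],38],[[8,0,3.5],[0,-0.055,0],38],[[12,0,6.5],[0,-0.075,0],38],[[14.5,0,8.5],[0,-0.09,0],38],[[14.5,0,8.5],[0,-0.09,0],38],[[14.5,0,8.5],[0,-0.09,0],50],[[14.5,0,8.5],[0,-0.09,0],60],[[14.5,0,8.5],[0,-0.09,0],85],[[14.5,0,8.5],[0,-0.09,0],85],[[14.5,0,8.5],[0,-0.09,0],85],[[14.5,0,8.5],[0,-0.09,0],85],[[14.5,0,8.5],[0,-0.09,0],85]]'
python3 -m handwheel '[[[0,0,-20],[0,0,0],85],[[0,0,-40],[0,0,0],85],[[0,0,-70],[0,0,0],85],[[0,0,-100],[0,0,0],85],[[0,0,-130],[0,0,0],85],[[0,0,-160],[0,0,0],85],[[0,0,-180],[0,0,0],85],[[0,0,-180],[0,0,0],85]]'
python3 - <<'E'
from h import *
for c in["top","scene"]:
    im=eyes.camera(c);cv2.imwrite(f"pics/{c}3.png",im[:,:,::-1])
    for r in silhouettes(c,"tall_case")[:4]:
        col=im[r["mask"]].mean(0).round(); print(c,r["score"],r["uv"],col,r["mask"].sum())
        if np.ptp(col)<25: print(cv2.boxPoints(cv2.minAreaRect(np.argwhere(r["mask"])[:,::-1].astype(np.float32))).round(1).tolist())
E
cd pics; python3 -c "
import cv2,numpy as np
a=cv2.imread('top3.png');b=cv2.imread('scene3.png');cv2.imwrite('j3.png',np.hstack([cv2.resize(a[150:390,180:450],(400,356)),cv2.resize(b[80:320,130:400],(400,356))]))"
```

```text
t: 6.4
eef_pos: [684.3, -165.1, 140.3]
eef_rot: [0.984, 0.026, -0.176, 0.005]
wrist_force: [0.9, 0.5, -0.4]
finger_gap: 84.9
grasp_force: 0.0
t: 7.07
eef_pos: [748.3, -161.4, 312.9]
eef_rot: [0.984, 0.026, -0.174, 0.005]
wrist_force: [-1.1, 0.9, 0.4]
finger_gap: 85.0
grasp_force: 0.0
scene 0.94 [173.9, 157.4] [128. 107.  41.] 3978
scene 0.9 [262.4, 218.9] [111. 110. 104.] 3441
[[198.5, 220.0], [311.3999938964844, 193.89999389648438], [319.5, 229.3000030517578], [206.60000610351562, 255.3000030517578]]
scene 0.6 [129.8, 182.9] [137.  82.  93.] 3493
```

View pics/j3.png

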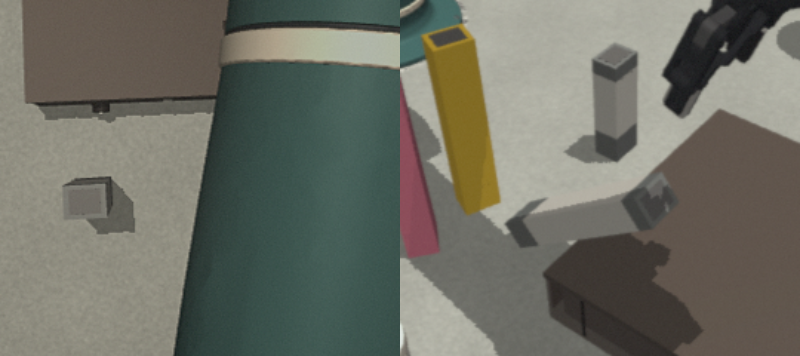

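The top view (left half) is mostly blocked by the arm. In the scene view (right half) the case leans on the edge, foot at crop (525,230) and cap at (652,200), and the short case still stands at (615,100). I fit the lean and plan the regrasp.

```bash
cat > plan.py <<'E'
from h import *
cal=eyes.calibration("scene"); im=eyes.camera("scene")
m=[r["mask"] for r in silhouettes("scene","tall_case") if np.ptp(im[r["mask"]].mean(0))<25][0].astype(np.float32)
def mask(p):
    t=np.radians(p[2]); ps=np.radians(p[3]); u=np.array([np.cos(ps),np.sin(ps),0]);v=np.array([-u[1],u[0],0]);z=np.array([0,0,1.])
    ax=u*np.sin(t)+z*np.cos(t); bk=-u*np.cos(t)+z*np.sin(t); P=np.array([p[0],p[1],0])
    h=cv2.convexHull(np.array([proj(cal,P+ax*k+bk*i+v*j) for k in(0,240) for i in(0,36) for j in(-23,23)],np.float32))
    q=np.zeros((1680,2240),np.uint8);cv2.fillConvexPoly(q,np.round(h*4+1.5).astype(np.int32),1)
    return cv2.resize(q.astype(np.float32),(560,420),interpolation=cv2.INTER_AREA)
f=lambda p:1-np.minimum(mask(p),m).sum()/np.maximum(mask(p),m).sum()
p0=np.array([535,-173.5,51,3.]); r=minimize(f,p0,method="Nelder-Mead",options=dict(initial_simplex=[p0]+[p0+e for e in np.diag([6,6,4,4])],maxiter=250))
print(r.x.round(1),r.fun)
E
python3 plan.py
```

```text
Traceback (most recent call last):
  File "plan.py", line 3, in <module>
    m=[r["mask"] for r in silhouettes("scene","tall_case") if np.ptp(im[r["mask"]].mean(0))<25][0].astype(np.float32)
      ~~~~~~~~~~~~~~~~~~~~~~~~~~~~~~~~~~~~~~~~~~~~~~~~~~~~~~~~~~~~~~~~~~~~~~~~~~~~~~~~~~~~~~~~~^^^
IndexError: list index out of range
```

```bash
python3 plan.py || python3 plan.py || python3 plan.py
```

```text
[ 534.6 -172.3   51.1    2.6] 0.03716325759887695
```

Run:
```python
from h import *
P=np.array([535,-172.5,0]); z=np.array([0,0,1.])
def G(th,s=92,d=27):
    t=np.radians(th); return P+s*(U*np.sin(t)+z*np.cos(t))+d*(-U*np.cos(t)+z*np.sin(t))
g=G(51); ap=Rt(20).apply([0,0,1]); print(g)
rows([(g-200*ap,20),(g-100*ap,20),(g,20)],85)
t0=g+Rt(20).apply([0,0,19])
print("lift/tip from grasp")
# after grasp: lift, tip, place
E_=P+U*(91.5+20+92)
L=[(g+z*20,20),(g+z*40+U*5,20)]
for k in range(1,9):
    f=k/8; L.append((g*(1-f)+(E_+z*150)*f+(1-f)*(40*z),20-39*f))
L+=[(E_+z*130,-19),(E_+z*115,-19),(E_+z*106,-19),(E_+z*103,-19)]
rows(L,38,t0,Rt(20))
```

```text
[ 589.43107962 -169.64738799   78.88041694]
[-184.7, -0.5, 132.1] [0.0, 0.705, 0.0] 85 tcp [ 528. -173.  249.]
[-119.9, -0.5, 208.3] [0.0, 0.705, 0.0] 85 tcp [ 562. -171.  155.]
[-55.1, -0.5, 284.4] [0.0, 0.705, 0.0] 85 tcp [ 596. -169.   61.]
lift/tip from grasp
[6.8, 0.0, -18.8] [0.0, 0.0, 0.0] 38 tcp [ 596. -169.   81.]
[18.4, 0.0, -35.9] [0.0, 0.0, 0.0] 38 tcp [ 601. -169.  101.]
[30.9, -0.0, -34.9] [-0.0, -0.085, 0.0] 38 tcp [ 613. -168.  104.]
[48.1, 0.0, -32.4] [-0.0, -0.17, -0.0] 38 tcp [ 630. -168.  108.]
[65.4, -0.0, -30.1] [0.0, -0.255, -0.0] 38 tcp [ 647. -167.  112.]
[82.7, 0.0, -27.8] [-0.0, -0.34, 0.0] 38 tcp [ 664. -166.  115.]
[100.0, -0.0, -25.7] [-0.0, -0.425, 0.0] 38 tcp [ 681. -165.  119.]
[117.4, -0.0, -23.7] [-0.0, -0.511, 0.0] 38 tcp [ 698. -164.  123.]
[134.8, 0.0, -21.9] [0.0, -0.596, 0.0] 38 tcp [ 715. -163.  128.]
[152.4, 0.0, -20.1] [0.0, -0.681, 0.0] 38 tcp [ 732. -162.  132.]
[145.5, 0.0, -1.3] [0.0, -0.681, 0.0] 38 tcp [ 732. -162.  112.]
[140.4, 0.0, 12.8] [0.0, -0.681, 0.0] 38 tcp [ 732. -162.   97.]
[137.3, 0.0, 21.2] [0.0, -0.681, 0.0] 38 tcp [ 732. -162.   88.]
[136.3, 0.0, 24.1] [0.0, -0.681, 0.0] 38 tcp [ 732. -162.   85.]
```

```bash
python3 -m handwheel '[[[-30,-0.5,15],[0,0.11,0],85],[[-60,-0.5,30],[0,0.22,0],85],[[-90,-0.5,50],[0,0.33,0],85],[[-120,-0.5,75],[0,0.44,0],85],[[-150,-0.5,100],[0,0.55,0],85],[[-185,-0.5,132],[0,0.705,0],85],[[-185,-0.5,132],[0,0.705,0],85],[[-185,-0.5,132],[0,0.705,0],85],[[-168,-0.5,151],[0,0.705,0],85],[[-152,-0.5,170],[0,0.705,0],85],[[-136,-0.5,189],[0,0.705,0],85],[[-120,-0.5,208],[0,0.705,0],85],[[-120,-0.5,208],[0,0.705,0],85]]'
python3 - <<'E'
from h import *
rows([([589.4,-169.6,78.9],20)],85)
im=eyes.camera("scene"); cv2.imwrite("pics/s4.png",im[:,:,::-1])
E
```

```text
t: 8.55
eef_pos: [560.6, -170.4, 151.7]
eef_rot: [0.985, 0.026, 0.172, -0.006]
wrist_force: [-0.6, 0.7, -0.2]
finger_gap: 84.9
grasp_force: 0.0
[2.5, 0.9, 97.3] [-0.002, 0.003, -0.0] 85 tcp [ 596. -169.   61.]
```

View pics/s4.png

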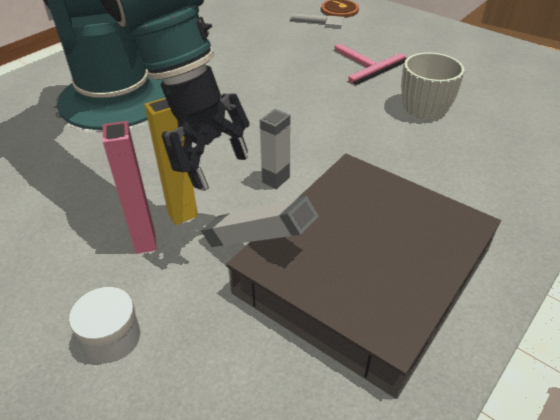

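The fingers at (200,185) and (240,150) straddle the leaning case's lower half, and the case hasn't moved. I descend and grip.

```bash
python3 -m handwheel '[[[0.5,0.5,25],[0,0,0],85],[[1,0.5,50],[0,0,0],85],[[2,0.5,70],[0,0,0],85],[[2,0.5,85],[0,0,0],85],[[2,0.5,96],[0,0,0],85],[[2,0.5,96],[0,0,0],85],[[2,0.5,96],[0,0,0],38],[[2,0.5,96],[0,0,0],38],[[2,0.5,96],[0,0,0],38],[[2,0.5,96],[0,0,0],38],[[2,0.5,96],[0,0,0],38],[[2,0.5,96],[0,0,0],38],[[2,0.5,96],[0,0,0],38],[[2,0.5,96],[0,0,0],38]]' 45
```

```text
t: 9.77
eef_pos: [597.4, -170.0, 67.4]
eef_rot: [0.984, 0.026, 0.175, -0.004]
wrist_force: [-4.4, 0.8, 10.3]
finger_gap: 45.2
grasp_force: 44.8
```

```bash
python3 -m handwheel '[[[4,0,-10],[0,0,0],38],[[7,0,-19],[0,0,0],38],[[13,0,-28],[0,0,0],38],[[18,0,-36],[0,0,0],38],[[26,0,-36],[0,-0.055,0],38],[[36,0,-35],[0,-0.11,0],38],[[46,0,-33],[0,-0.16,0],38],[[56,0,-31.5],[0,-0.21,0],38],[[65,0,-30],[0,-0.255,0],38],[[74,0,-29],[0,-0.3,0],38],[[83,0,-28],[0,-0.34,0],38],[[91,0,-27],[0,-0.385,0],38],[[100,0,-26],[0,-0.425,0],38],[[109,0,-25],[0,-0.47,0],38],[[117,0,-24],[0,-0.511,0],38],[[126,0,-23],[0,-0.555,0],38],[[135,0,-22],[0,-0.596,0],38],[[144,0,-21],[0,-0.64,0],38],[[152,0,-20],[0,-0.681,0],38],[[152,0,-20],[0,-0.681,0],38]]'
python3 - <<'E'
from h import *
im=eyes.camera("scene"); cv2.imwrite("pics/s5.png",im[:,:,::-1])
E
```

```text
t: 11.43
eef_pos: [734.0, -161.3, 136.7]
eef_rot: [0.986, 0.027, -0.166, 0.004]
wrist_force: [-0.8, 0.3, -3.7]
finger_gap: 45.4
grasp_force: 47.4
```

View pics/s5.png

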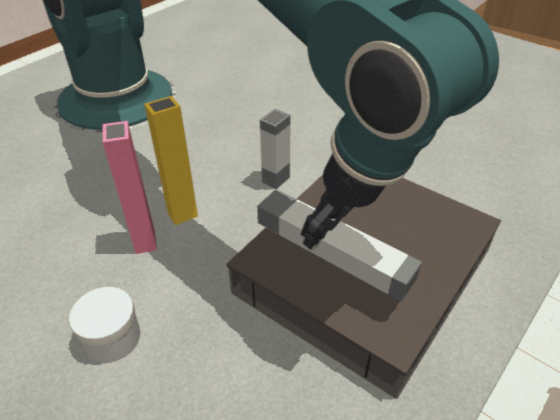

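The case is horizontal above the unit, foot at (275,212) and cap at (405,270), pointing to the back. I lower it.

```bash
python3 -m handwheel '[[[4,0,12],[0,0,0],38],[[8,0,24],[0,0,0],38],[[11,0,33],[0,0,0],38],[[13,0,38],[0,0,0],38],[[14,0,40],[0,0,0],38],[[14,0,40],[0,0,0],38]]'
```

```text
t: 11.98
eef_pos: [732.7, -162.6, 94.0]
eef_rot: [0.986, 0.026, -0.165, 0.004]
wrist_force: [0.7, 0.8, -1.6]
finger_gap: 45.2
grasp_force: 47.4
```

```bash
python3 -m handwheel '[[[0.7,0,2],[0,0,0],38],[[1.3,0,4],[0,0,0],38],[[1.3,0,4],[0,0,0],38]]'
```

```text
t: 12.23
eef_pos: [732.9, -162.5, 90.4]
eef_rot: [0.986, 0.026, -0.164, 0.004]
wrist_force: [0.2, 0.2, -3.8]
finger_gap: 45.2
grasp_force: 47.4
```

```bash
python3 -m handwheel '[[[0.7,0,2],[0,0,0],38],[[1,0,3],[0,0,0],38],[[1,0,3],[0,0,0],38]]'; python3 -m handwheel '[[[0.5,0,1.5],[0,0,0],38],[[0.7,0,2],[0,0,0],38],[[0.7,0,2],[0,0,0],38]]'
```

```text
t: 12.48
eef_pos: [733.0, -162.6, 87.6]
eef_rot: [0.986, 0.026, -0.164, 0.004]
wrist_force: [-1.1, 0.5, 0.4]
finger_gap: 45.2
grasp_force: 47.8
t: 12.73
eef_pos: [733.1, -162.6, 87.4]
eef_rot: [0.986, 0.026, -0.164, 0.005]
wrist_force: [-9.1, 0.6, 19.3]
finger_gap: 45.4
grasp_force: 49.5
```

Contact is made, so I back off slightly, open and retract.

```bash
python3 -m handwheel '[[[-0.6,0,-1.8],[0,0,0],38],[[-0.6,0,-1.8],[0,0,0],38],[[-0.6,0,-1.8],[0,0,0],50],[[-0.6,0,-1.8],[0,0,0],60],[[-0.6,0,-1.8],[0,0,0],85],[[-0.6,0,-1.8],[0,0,0],85],[[-0.6,0,-1.8],[0,0,0],85],[[-0.6,0,-1.8],[0,0,0],85],[[-0.6,0,-20],[0,0,0],85],[[-0.6,0,-40],[0,0,0],85],[[-0.6,0,-70],[0,0,0],85],[[-0.6,0,-100],[0,0,0],85],[[-0.6,0,-130],[0,0,0],85],[[-0.6,0,-160],[0,0,0],85],[[-0.6,0,-190],[0,0,0],85],[[-0.6,0,-190],[0,0,0],85]]'
python3 - <<'E'
from h import *
im=eyes.camera("scene"); cv2.imwrite("pics/s6.png",im[:,:,::-1])
cal=eyes.calibration("scene")
for q in ["tall_case","short_case"]:
    for r in pinpoint("scene",q)[:4]: print(q,r["score"],r["uv"],onz(cal,r["uv"],93 if q[0]=="t" else 0).round())
E
```

```text
t: 14.07
eef_pos: [796.2, -159.1, 271.4]
eef_rot: [0.987, 0.026, -0.16, 0.005]
wrist_force: [0.0, -0.1, 0.4]
finger_gap: 84.8
grasp_force: 0.0
tall_case 0.87 [182.7, 212.9] [ 515. -227.   93.]
tall_case 0.71 [144.0, 239.7] [ 513. -305.   93.]
tall_case 0.63 [262.2, 226.0] [ 634. -166.   93.]
short_case 0.61 [271.8, 177.7] [496.  15.   0.]
```

View pics/s6.png

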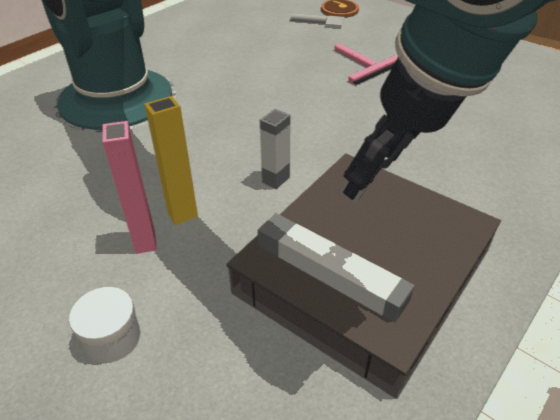

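The case lies flat and straight on the unit, foot at (265,230) and cap at (400,290). Its foot is about 8 mm behind the front edge, and the short case still stands at (276,150). I hand in the job.

```bash
python3 -c "
from plant import order; print(order.job_done())"
```

```text
the job is handed in; nothing more can be done
None
```

The job is handed in: the last picture shows the tall case lying flat on the drawer unit, cap to the back, foot about 8 mm behind the front edge, let go, and the short case still standing in its place; the hand-in returned no verdict.

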